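Hold the label feeder on its longest feed

ROBOT

A 7-joint arm with a two-finger parallel gripper is mounted at the origin on a cart in front of the work surface, level with it; the furniture and walls round the work are solid. World frame = base frame: x ahead of the robot, y to its left, z up, the work surface at z = 0. Lengths are in m, angles in rad, forces in N, time in s.
With the tool pointing down it reaches from about 0.4 to 0.85 m from the base axis. Payload 4.5 kg.
Tool frame: the origin (TCP) lies at the very end of the fingers, on their centre line; the grasp point (between the pads) lies 19 mm behind it (tcp_to_grasp is the z of the grasp point in the tool frame, in m); z points along the fingers, y is the line along which they close (so a half turn about z gives the same grasp; the last joint's range is limited). The gripper opens to 88 mm and grips with 3 to 60 N. Pads are 18 mm wide; open, the fingers measure 123 mm over their backs; the gripper's body (75 mm by 187 mm) begins 45 mm behind the grasp point.
Start: joints at [1.198, 0.689, -0.195, 1.565, 0.157, 0.902, -0.215], TCP at [0.247, -0.574, 0.215] pointing down, gripper open.
Joint ranges: [-3.01, 3.01], [-0.46, 2.08], [-1.47, 1.51], [0.13, 2.56], [-1, 4.14], [0.04, 2.09], [-2.66, 2.66]. Speed limits (rad/s): [2.57, 2.57, 3.14, 3.14, 3.14, 3.14, 3.14].

INTERFACE

Orientations are given as a unit quaternion [x, y, z, w].
In Python, from plant import * gives the robot as it stands. The module is installed in compiled form; this text tells all that it offers.
- The arm moves only by the shell command python3 -m jog 'ROWS' [OPENING] [FORCE]. ROWS is JSON, a list that holds one entry, the list of rows, each a list of 6 numbers: the shift along the tool's x, y, z in m, then the turn, a rotation vector about the tool's x, y, z in rad. In form: [[[dx, dy, dz, ax, ay, az], ...]]. A call has 1 to 12 rows; each row shifts and turns the commanded pose from where the row before left it, along the tool's axes as they then stand; what a row does not reach is not made up. A row lasts 1/8 s, in which the tool goes at most 62.5 mm and 10.7 degrees, less where a joint would pass 70% of its speed; a pose out of reach is approached as far as the arm can. A call with a gripper value outside its range is refused whole. OPENING is the finger opening in m, from 0 to 0.0881, set as the call begins (- or left out, the last holds). The fingers move at their own pace and stop on an object; FORCE is the grip in N (left out, the last holds). Time passes only in rows, so rows that do not move let the fingers close. It gives the time, the measured TCP pose, the force, the opening and the grip force at its end, in the units of the state.
- get_state(): the state, without advancing time (a new reading comes with each control period).
- snapshot(name): name is "scene" or "top" or "wrist"; returns a dict with "frame" (400x640x3 uint8, red, green, blue), "mtx" (3x3 intrinsics, pixels), "xyz" and "orientation" of the camera in the world; the wrist camera has in their place "mount" (4x4, takes a point from camera to tool coordinates, whose origin is the TCP and whose axes are the flange's). Camera axes: x right, y down, z forward; pixel columns grow to the right and rows downward; lengths in m; the calibration is good to about 2 mm. The wrist camera is an equidistant fisheye: a pixel r from the principal point sees the ray r / f radians off the axis. A picture is of the moment at which its call begins: read the wrist's pose just before it. There is no depth.
- finish_job(): hands the job in; it is judged then, once.
The state is a dict: "clock": time; "q": joint angles; "qd": joint speeds; "joint_torque": joint torques, N m; "tool_pos": TCP position; "eef_rot": TCP orientation; "contact_force": force on the tool from outside, world axes, zero at the start; "moment": the same for the moment, N m; "opening": opening from 0.0 (shut) to 1.0 (fully open); "finger_force": force on a finger pad.
Only numpy, scipy, OpenCV 4.12 (cv2) and the standard library are available. Lean on these libraries where they do the work, as an engineer would, in place of code of your own. Each camera call takes 0.05 s, during which the arm holds its last target. There are 200 camera calls.

TASK

Set the label feeder running for the honey jars: fold its stiff blue cover up until it stands straight up (not laid back), then turn the dial underneath clockwise past its first two clicks to the third one, marked with three orange dots, and not on to the stop beyond it. The dial springs back if let go, so hold it at the third click for at least two seconds and finish with the gripper still holding it there, cover still upright. Leave the other things on the counter where they are.

Things in the scene. Friction and masses are not known exactly. Their poses are not given: they have to be found in the camera images.
- label_feeder: Grey label feeder, 150 x 150 mm, fixed to the counter; origin at the centre of its underside, x to its rear, y to its left, z up. Its flat deck is 62 mm above the counter. The dial's upright axis is 20 mm in front of the origin (x = -20 mm). A hinge rail (12 mm thick, 120 mm wide, its top 96 mm above the counter) runs along the rear edge of the deck.
- cover (a joint): Angle of the blue cover in rad: 0 lying level towards the front over the dial, 1.57 standing straight up, 2.4 laid far back (limit). It starts leaning over the dial at about 0.85 to 1.1. The hinge is stiff (0.2 N m friction) and the cover stays where it is left.
- cover_hinge (a point): Middle of the cover's hinge axis, 102 mm above the counter, 70 mm behind the feeder's origin; the axis runs along the feeder's y.
- cover_panel: Blue cover panel, 104 mm wide, 5 mm thick, reaching 92 mm from the hinge, with an orange tab (45 mm wide, 6 mm thick) in the middle of its free edge, out to 117 mm from the hinge. Origin on the hinge axis; its -x axis points along the panel to the tab, z is the normal (up when the cover lies level).
- cover_tab (a point): Where to pinch the cover: middle of the orange tab, 105 mm from the hinge axis; pinch across its 6 mm thickness.
- dial (a joint): Angle of the dial in rad, growing clockwise as seen from above: 0 home, clicks (detents) at 0.4, 0.8 and 1.2, stop at 1.45. Turning takes 0.1 N m at home rising to about 0.16 N m at the third click, and about 0.05 N m more to get over each of the bumps at 0.2, 0.6 and 1.0; released, it springs all the way home.
- dial_handle: Blue bar of the dial, 48 mm long, 12 mm wide, from 6 to 32 mm above the deck, with a white line at its pointing end, on a white disc 56 mm across and 6 mm high. Origin on the dial's axis at deck height; x along the bar to the pointing end, z up. At home the pointer points 0.6 rad beyond straight towards the front (counter-clockwise from above); at the third click 0.6 rad to the other side.
- third_mark (a point): The three orange dots on the deck, 41 mm from the dial's axis, to which the pointer points at the third click. White marks before it, going clockwise: a dash at home, one dot at the first click, two dots at the second.
- dial_grip (a point): Where to grip the dial: on its axis, in the bar, 22 mm above the deck (10 mm below the bar's top).
- jar: Bystander: honey jar with orange lid, 83 mm wide, 123 mm tall; origin at the centre of its underside.
- bottle: Bystander: small brown bottle with a pale cap, 42 mm wide, 121 mm tall; origin at the centre of its underside.
- calculator_1: Bystander: black calculator, 120 x 74 x 15 mm; origin at the centre of its underside.
- brass_weight: Bystander: brass scale weight, 29 mm wide, 45 mm tall; origin at the centre of its underside.
- stamp: Bystander: wooden rubber stamp, 29 x 40 x 68 mm, standing upright; origin at the centre of its underside.
- soap: Bystander: wrapped white soap, 48 x 49 x 26 mm; origin at the centre of its underside.

How it is judged:
On the way, in this order (a step that is already met when the one before it is completed fails the run):
1. the cover stands upright (1.37 to 1.77 rad) with the dial still at home (value of joint cover between 1.37 and 1.77 rad and value of joint dial below 0.15 rad), for 0.2 s.
2. the gripper holds the dial at the third click (1.05 to 1.35 rad) for two seconds, cover upright (value of joint dial between 1.05 and 1.35 rad and value of joint cover between 1.37 and 1.77 rad and contact force between the fingers and dial_handle above 0.5 N), for 2 s.
At the end, for the whole second after the job is handed in: The gripper is still holding the dial (contact over 0.5 N) at rest at the third click (1.2 rad, within 0.15), and the cover stands upright (1.57 rad, within 0.2) (all of step 2 and velocity of joint dial between -0.1 and 0.1 rad/s); the arm keeps its last pose, push and grip.
It fails at once if a bystander (jar, bottle, calculator, brass weight, stamp or soap) is pushed more than 25 mm from its place (distance of any of jar, bottle, calculator_1, brass_weight, stamp, soap from where it was at the start of the episode above 0.025 m).
It also fails if it takes over 51 s, if anything falls off the work surface, if the arm or the gripper's body presses on something with over 40 N, if the wrist force passes 120 N, or if a joint passes its speed limit or range.

## Working session

There is one attempt and no reset: what is moved stays moved. The work goes in short steps, Python scripts to look and compute and a shell command to move; the robot and the scene stay as the last step left them, time stands still between calls to the robot, and variables do not carry over. Pictures are saved under pics/ and viewed, at most 10 in all, crops included, and the job is handed in when it is done.

```bash
mkdir -p pics; python3 - <<'E'
from plant import *
import cv2,json
s=get_state();print({k:(s[k]) for k in("clock","tool_pos","eef_rot","opening")})
for n in("scene","top"):
    d=snapshot(n);cv2.imwrite(f"pics/{n}0.png",d["frame"][:,:,::-1]);print(n,d["mtx"],d["xyz"],d["orientation"])
d=snapshot("wrist");print(d["mtx"],d["mount"])
E
```

```text
{'clock': 0.0, 'tool_pos': array([ 0.24696049, -0.57338177,  0.2141039 ]), 'eef_rot': array([ 9.79376654e-01,  2.02040837e-01, -2.57509071e-04, -8.96373177e-04]), 'opening': 1.0024398235030572}
scene [[391.33398599   0.         324.31321004]
 [  0.         391.33398599 201.9860453 ]
 [  0.           0.           1.        ]] [0.00541782 0.53495746 1.02410925] [-0.37820689  0.86264055 -0.30987768  0.12956331]
top [[474.73518742   0.         318.56110889]
 [  0.         474.73518742 190.66474088]
 [  0.           0.           1.        ]] [ 0.37652769 -0.00939889  1.58717295] [-0.70401193  0.70767217 -0.03585372  0.04776832]
[[309.70691629   0.         317.20755466]
 [  0.         309.70691629 198.78257938]
 [  0.           0.           1.        ]] [[ 3.89332346e-04 -9.57558046e-01 -2.88240241e-01  7.43513948e-02]
 [ 9.99999920e-01  3.99554922e-04  2.33669111e-05  2.78351109e-04]
 [ 9.27926331e-05 -2.88240227e-01  9.57558125e-01 -1.69858450e-01]
 [ 0.00000000e+00  0.00000000e+00  0.00000000e+00  1.00000000e+00]]
```

View pics/top0.png

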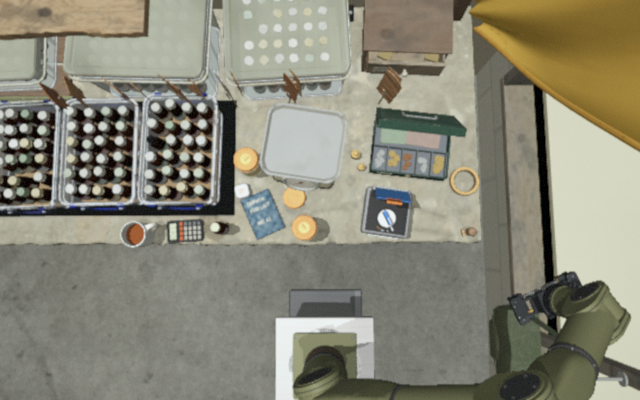

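View pics/scene0.png

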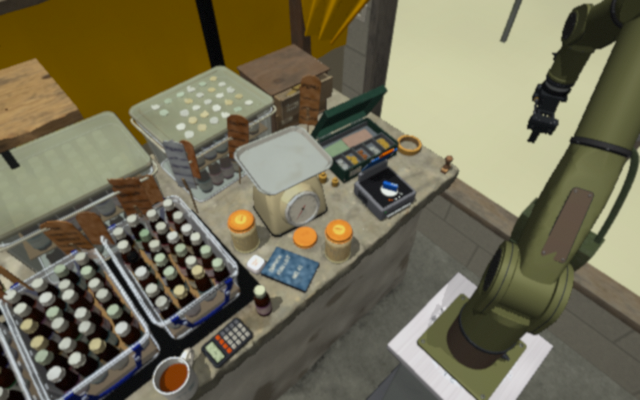

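The top view shows the feeder at about (387,212), with the blue cover and orange tab at (392,198) and the dial at (387,218). Its rear faces image-up (+x). A small bystander stands at (469,232). I'll enlarge both views for the feature pixels.

```bash
python3 - <<'E'
import cv2,numpy as np
t=cv2.imread("pics/top0.png")[180:245,350:425];s=cv2.imread("pics/scene0.png")[150:225,345:420]
a=cv2.resize(t,None,fx=5.2,fy=5.2,interpolation=2);b=cv2.resize(s,None,fx=5.2,fy=5.2,interpolation=2)
o=np.zeros((392,790,3),np.uint8);o[:a.shape[0],:a.shape[1]]=a;o[:b.shape[0],395:395+b.shape[1]]=b
cv2.imwrite("pics/crop0.png",o)
E
cat > h.py <<'E'
from plant import *
import cv2,numpy as np
from scipy.spatial.transform import Rotation as R
def cam(n):
    s=get_state();d=snapshot(n);d["s"]=s
    if n=="wrist":
        T=np.eye(4);T[:3,:3]=R.from_quat(s["eef_rot"]).as_matrix();T[:3,3]=s["tool_pos"];T=T@np.array(d["mount"])
        d["R"],d["c"]=T[:3,:3],T[:3,3]
    else: d["R"],d["c"]=R.from_quat(d["orientation"]).as_matrix(),np.array(d["xyz"])
    d["n"]=n;return d
def ray(d,u,v):
    K=d["mtx"];p=np.array([(u-K[0,2])/K[0,0],(v-K[1,2])/K[1,1]])
    if d["n"]=="wrist":
        r=np.hypot(*p);p=np.r_[p/max(r,1e-9)*np.sin(r),np.cos(r)]
    else: p=np.r_[p,1]
    w=d["R"]@p;return w/np.linalg.norm(w)
def onz(d,u,v,z):
    w=ray(d,u,v);return d["c"]+w*(z-d["c"][2])/w[2]
def blobs(d,lo,hi,box=(0,0,640,400),mn=8):
    h=cv2.cvtColor(d["frame"],cv2.COLOR_RGB2HSV);m=cv2.inRange(h,np.array(lo),np.array(hi))
    k=np.zeros_like(m);x0,y0,x1,y1=box;k[y0:y1,x0:x1]=m[y0:y1,x0:x1]
    n,l,st,c=cv2.connectedComponentsWithStats(k)
    return [(st[i,4],c[i].round(1),cv2.minAreaRect(np.argwhere(l==i)[:,::-1].astype(np.float32))) for i in range(1,n) if st[i,4]>=mn]
E
python3 - <<'E'
from h import *
t=cam("top");s=cam("scene")
for n,d,box in(("top",t,(355,180,425,245)),("scene",s,(345,150,425,225))):
    for nm,lo,hi in(("blue",(100,120,50),(125,255,255)),("orange",(5,140,100),(22,255,255)),("white",(0,0,190),(179,50,255)),("grey",(0,0,20),(179,70,110))):
        for b in blobs(d,lo,hi,box,6 if nm!="grey" else 200):
            print(n,nm,b[0],b[1],np.round(cv2.boxPoints(b[2]),1).tolist(),onz(d,*b[1],.07).round(3))
E
```

```text
top blue 281 [392.2 194.7] [[374.70001220703125, 197.8000030517578], [376.20001220703125, 187.89999389648438], [411.29998779296875, 193.10000610351562], [409.79998779296875, 203.0]] [ 0.542 -0.22   0.07 ]
top blue 17 [385.5 214.7] [[383.20001220703125, 212.39999389648438], [385.20001220703125, 211.39999389648438], [388.0, 217.0], [386.0, 218.0]] [ 0.478 -0.198  0.07 ]
top orange 64 [393.3 201.8] [[385.6000061035156, 202.60000610351562], [386.29998779296875, 198.39999389648438], [401.5, 200.89999389648438], [400.79998779296875, 205.10000610351562]] [ 0.52  -0.223  0.07 ]
top white 34 [367.3 183.5] [[360.79998779296875, 182.1999969482422], [373.0, 181.0], [373.3999938964844, 185.3000030517578], [361.20001220703125, 186.5]] [ 0.579 -0.141  0.07 ]
top white 31 [387.7 183.7] [[385.0, 180.0], [390.0, 180.0], [390.0, 187.0], [385.0, 187.0]] [ 0.578 -0.207  0.07 ]
top white 13 [379.9 184.2] [[377.29998779296875, 183.89999389648438], [381.79998779296875, 182.39999389648438], [382.5, 184.5], [378.0, 186.0]] [ 0.577 -0.182  0.07 ]
top white 16 [419.6 183. ] [[417.0, 182.0], [422.0, 182.0], [422
[... 2694 characters left out ...]
160.5], [355.29998779296875, 164.10000610351562]] [ 0.643 -0.205  0.07 ]
scene orange 11 [346.1 222.9] [[345.0, 224.0], [345.0, 221.0], [348.0, 221.0], [348.0, 224.0]] [0.466 0.004 0.07 ]
scene white 62 [387.9 192.1] [[379.8999938964844, 192.6999969482422], [381.29998779296875, 187.89999389648438], [395.29998779296875, 191.89999389648438], [393.8999938964844, 196.6999969482422]] [ 0.462 -0.182  0.07 ]
scene grey 2296 [377.6 185.1] [[333.6000061035156, 155.3000030517578], [389.1000061035156, 131.5], [420.5, 204.89999389648438], [365.0, 228.6999969482422]] [ 0.504 -0.18   0.07 ]
scene grey 437 [413.8 215.4] [[394.0, 198.0], [424.0, 198.0], [424.0, 224.0], [394.0, 224.0]] [ 0.345 -0.17   0.07 ]
```

View pics/crop0.png

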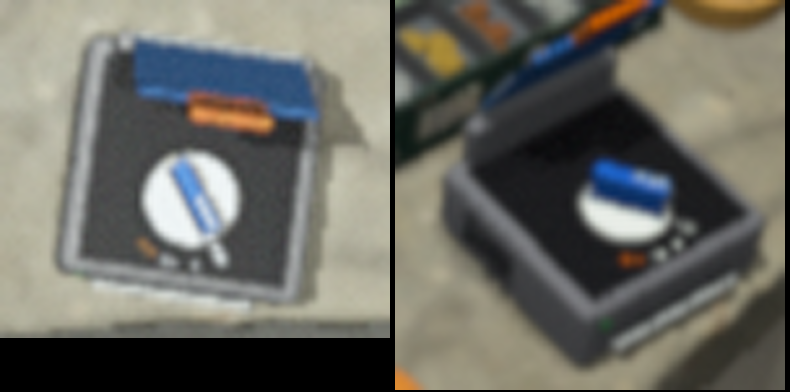

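The crop shows the dial disc centred at top px (386.7,218.3) and the pointer at home (dash at lower right). The tab centre is at about (394,201.6) in the top view and (386.5,153) in the scene view. The deck corners are visible too.

```bash
python3 - <<'E'
from h import *
t=cam("top");s=cam("scene")
for p in((88,38),(318,68),(300,300),(62,268)):
    print(onz(t,350+p[0]/5.2-.4,180+p[1]/5.2-.4,.062).round(4))
D=onz(t,386.3,217.9,.068);print("dial",D)
# yaw from left and front edges
g=lambda x,y:onz(t,350+x/5.2-.4,180+y/5.2-.4,.062)
for a,b in(((62,268),(88,38)),((300,300),(318,68))):
    e=g(*b)-g(*a);print("yaw",np.arctan2(e[1],e[0]))
for a,b in(((300,300),(62,268)),((318,68),(88,38))):
    e=g(*b)-g(*a);print("yaw",np.arctan2(-e[0],e[1]))
A=ray(t,393.3,201.6);B=ray(s,386.3,152.7)
M=np.c_[A,-B];x=np.linalg.lstsq(M,s["c"]-t["c"],rcond=None)[0]
P=t["c"]+A*x[0];Q=s["c"]+B*x[1];print("tab",P,Q)
E
```

```text
[ 0.5692 -0.1392  0.062 ]
[ 0.5496 -0.2812  0.062 ]
[ 0.4065 -0.2663  0.062 ]
[ 0.4267 -0.1209  0.062 ]
dial [ 0.46829089 -0.20011195  0.068     ]
yaw -0.12744998713789782
yaw -0.10354578232060443
yaw -0.13835165380467632
yaw -0.13744299660572856
tab [ 0.50833547 -0.20559128  0.19569164] [ 0.51016993 -0.20433505  0.19568829]
```

```bash
cat >> h.py <<'E'
YAW=-0.128;X=np.array([np.cos(YAW),np.sin(YAW),0]);Y=np.array([-X[1],X[0],0])
O=np.array([.488,-.2023,0]);H=O+.07*X+[0,0,.102];DI=O-.02*X
def go(p,yaw):
    "turn first (tool frame rotvec), then shift in the turned tool axes"
    s=get_state();C=R.from_quat(s["eef_rot"]);T=R.from_euler("z",yaw)*R.from_euler("x",np.pi)
    print("turn",(C.inv()*T).as_rotvec().round(4),"shift",T.inv().apply(np.array(p)-s["tool_pos"]).round(4),"at",s["tool_pos"].round(4),"t",s["clock"],"F",s["contact_force"].round(1))
E
python3 -m jog '[[[0,0,-0.045,0,0,0],[0,0,-0.045,0,0,0]]]' 0 30
python3 -c "
from h import *
go(H-.085*X+[0,0,.168-.102],YAW)"
```

```text
clock: 0.6
tool_pos: [0.2471, -0.5736, 0.3056]
eef_rot: [0.979, 0.202, -0.0, -0.001]
contact_force: [0.1, -0.4, 0.1]
opening: 0.798
finger_force: 0.0
turn [-1.400e-03  4.000e-04  5.349e-01] shift [ 0.1765 -0.399   0.1376] at [ 0.2471 -0.5736  0.3056] t 0.6 F [ 0.1 -0.4  0.1]
```

```bash
python3 -m jog '[[[0,0,0,0,0,0.178],[0,0,0,0,0,0.178],[0,0,0,0,0,0.178],[0.02,-0.045,0,0,0,0],[0.02,-0.045,0,0,0,0],[0.02,-0.045,0,0,0,0],[0.02,-0.045,0,0,0,0],[0.02,-0.045,0,0,0,0],[0.02,-0.045,0,0,0,0],[0.02,-0.045,0,0,0,0],[0.02,-0.045,0,0,0,0]]]' 0 30
python3 -c "
from h import *
go(H-.085*X+[0,0,.168-.102],YAW)
d=cam('wrist');cv2.imwrite('pics/w1.png',d['frame'][:,:,::-1])"
```

```text
clock: 1.98
tool_pos: [0.4524, -0.2358, 0.3051]
eef_rot: [0.998, -0.064, 0.0, 0.0]
contact_force: [0.4, -0.2, 0.0]
opening: 0.006
finger_force: 0.0
turn [ 0.0002 -0.0005  0.0008] shift [ 0.016  -0.0378  0.1371] at [ 0.4524 -0.2358  0.3051] t 1.975 F [ 0.4 -0.2  0. ]
```

View pics/w1.png

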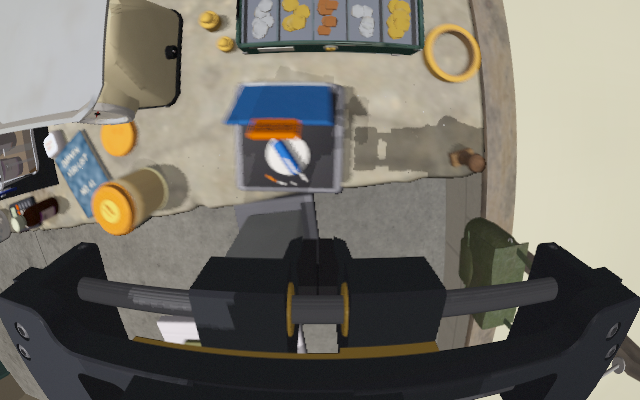

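The wrist view shows the dial disc at (288,157), the orange tab at about (274,128), and the path clear. I'll check the dial position from this view, then lower in front of the tab.

```bash
python3 -c "
from h import *
d=cam('wrist');print(onz(d,288,157,.068),DI,onz(d,274,128,.195), H-.049*X)"
python3 -m jog '[[[0.005,-0.019,0,0,0,0],[0.005,-0.019,0,0,0,0],[0,0,0.045,0,0,0],[0,0,0.045,0,0,0],[0,0,0.04,0,0,0],[0,0,0.005,0,0,0]]]' 0 30
python3 -c "
from h import *
go(H-.012*X+[0,0,.168-.102],YAW)"
```

```text
[ 0.47222402 -0.18934607  0.068     ] [ 0.46816362 -0.19974698  0.        ] [ 0.51843757 -0.19521882  0.195     ] [ 0.5088282  -0.20498067  0.102     ]
clock: 2.82
tool_pos: [0.4645, -0.2007, 0.168]
eef_rot: [0.998, -0.064, -0.003, -0.001]
contact_force: [-0.4, -0.7, 0.6]
opening: 0.006
finger_force: 0.0
turn [-0.0007  0.0052  0.0005] shift [ 0.0816 -0.0014  0.    ] at [ 0.4645 -0.2007  0.168 ] t 2.825 F [-0.4 -0.7  0.6]
```

```bash
python3 -m jog '[[[0.012,0,0,0,0,0],[0.012,0,0,0,0,0],[0.012,0,0,0,0,0],[0.012,0,0,0,0,0],[0.012,0,0,0,0,0],[0.010,0,0,0,0,0],[0,0,0,0,0,0],[0,0,0,0,0,0]]]' 0 30
python3 -c "
from h import *
go(H-.012*X+[0,0,.168-.102],YAW)
t=cam('top');s=cam('scene')
o=np.zeros((390,790,3),np.uint8);o[:,:390]=cv2.resize(t['frame'][170:248,348:426],(390,390))[:,:,::-1];o[:,395:785]=cv2.resize(s['frame'][130:230,335:435],(390,390))[:,:,::-1]
cv2.imwrite('pics/c2.png',o)"
```

```text
clock: 3.82
tool_pos: [0.5363, -0.2095, 0.1699]
eef_rot: [0.998, -0.063, 0.0, -0.0]
contact_force: [-0.8, 0.2, 0.2]
opening: 0.007
finger_force: 0.0
turn [-0.0001 -0.0008  0.0011] shift [ 0.0092 -0.001   0.0019] at [ 0.5363 -0.2095  0.1699] t 3.825 F [-0.8  0.2  0.2]
```

View pics/c2.png

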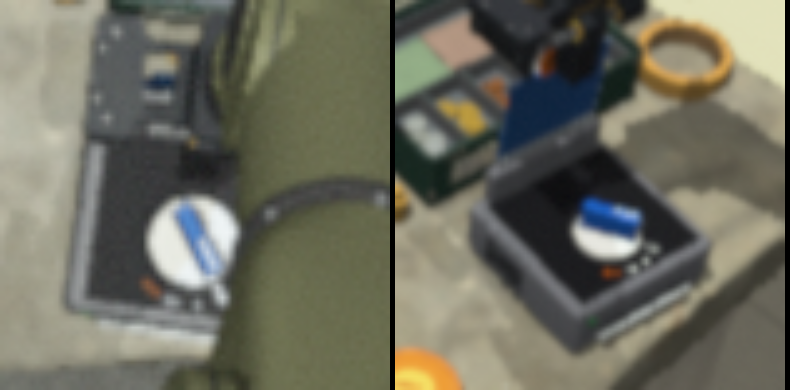

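The cover has been folded close to upright, with the fingers in front of it, and the dial is still at home. I'll push the last bit, back off, and measure.

```bash
python3 -m jog '[[[0.005,0,0,0,0,0],[0.004,0,0,0,0,0],[0,0,0,0,0,0],[0,0,0,0,0,0]]]'; python3 -m jog '[[[-0.03,0,0,0,0,0],[-0.03,0,0,0,0,0],[-0.02,0,-0.03,0,0,0],[0,0,-0.05,0,0,0],[-0.04,0,-0.04,0,0,0],[0,0,0,0,0,0],[0,0,0,0,0,0],[0,0,0,0,0,0]]]' 0.06 
python3 -c "
from h import *
go(DI+[0,0,.12],YAW+.6)
t=cam('top');s=cam('scene');w=cam('wrist')
cv2.imwrite('pics/w3.png',w['frame'][:,:,::-1])
for n,d,b in(('t',t,(345,160,430,245)),('s',s,(335,110,435,230)),('w',w,(100,0,540,240))):
  for nm,lo,hi in(('blue',(100,120,40),(125,255,255)),('orange',(3,150,90),(20,255,255)),('white',(0,0,190),(179,50,255))):
    for k in blobs(d,lo,hi,b,40 if n=='w' else 8): print(n,nm,k[0],k[1],np.round(cv2.boxPoints(k[2])).astype(int).tolist())
"
```

```text
clock: 4.42
tool_pos: [0.5452, -0.2107, 0.17]
eef_rot: [0.998, -0.063, 0.0, 0.0]
contact_force: [0.1, -0.4, -0.3]
opening: 0.001
finger_force: 0.0
clock: 5.42
tool_pos: [0.4261, -0.1953, 0.2889]
eef_rot: [0.998, -0.063, -0.001, -0.0]
contact_force: [0.5, -0.7, -0.6]
opening: 0.679
finger_force: 0.0
turn [-0.001   0.0012 -0.5985] shift [0.0354 0.0231 0.1689] at [ 0.4261 -0.1953  0.2889] t 5.425 F [ 0.5 -0.7 -0.6]
t blue 76 [393.4 186.9] [[378, 186], [378, 183], [410, 187], [410, 191]]
t orange 9 [399.7 185.4] [[397, 186], [397, 185], [402, 185], [402, 186]]
t white 51 [360.2 161.5] [[352, 161], [368, 159], [368, 163], [352, 164]]
t white 23 [352.1 169.3] [[348, 170], [351, 166], [355, 169], [352, 173]]
t white 12 [373.8 177.2] [[369, 178], [369, 176], [377, 177], [377, 179]]
t white 16 [367.  184.2] [[364, 184], [369, 182], [370, 184], [365, 186]]
t white 15 [346.4 196.9] [[344, 200], [346, 192], [349, 192], [347, 200]]
t white 18 [358.  196.3] [[356, 195], [360, 195], [360, 198], [356, 198]]
t white 13 [427.2 200.3] [[424, 200], [429, 199], [430, 202], [425, 203]]
s blue 379 [374.3 1
[... 1625 characters left out ...]
89], [255, 48], [270, 52], [258, 93]]
w white 716 [410.   83.6] [[383, 88], [389, 64], [434, 76], [428, 100]]
w white 235 [227.2  92.3] [[217, 102], [228, 74], [241, 79], [230, 107]]
w white 97 [126.7  97.7] [[113, 98], [140, 94], [141, 98], [113, 102]]
w white 201 [386.9 113.3] [[381, 124], [382, 104], [395, 104], [394, 125]]
w white 857 [315.2 131.6] [[296, 111], [338, 111], [338, 153], [296, 153]]
w white 66 [459.5 116.2] [[455, 121], [456, 110], [467, 111], [466, 122]]
w white 817 [211.8 141.1] [[179, 131], [234, 124], [239, 157], [184, 165]]
w white 49 [323.1 142.9] [[317, 136], [319, 134], [329, 149], [327, 151]]
w white 72 [221.6 180.1] [[216, 176], [222, 172], [229, 185], [223, 188]]
```

View pics/w3.png

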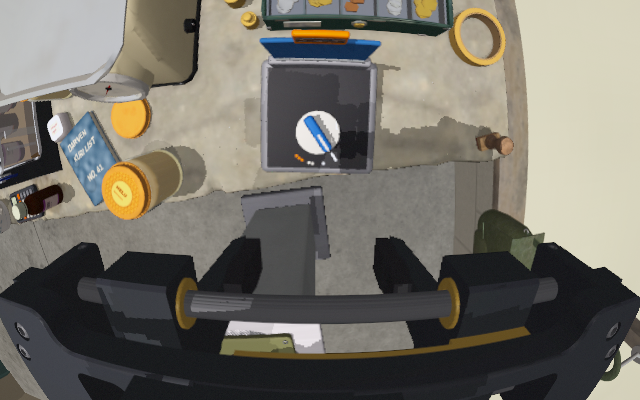

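The cover now stands about upright, with the blue strip at (320,48) and the tab at (321,34). The dial disc is at (317,132), its bar still at home.

```bash
python3 -c "
from h import *
w=cam('wrist');s=cam('scene');t=cam('top')
print('dial',onz(w,317.3,132,.068),DI)
print('bar',onz(w,316.2,131.3,.094))
a=onz(w,307,116.5,.094);b=onz(w,328,150,.094);e=a-b;print('bar yaw',np.arctan2(e[1],e[0]),YAW+.6,(a+b)/2)
A=ray(w,321.4,34.3)
for c in(1.2,1.3,1.4,1.5,1.57,1.65,1.75):
  P=H+.105*(-np.cos(c)*X+np.sin(c)*np.array([0,0,1]))
  q=P-w['c'];q/=np.linalg.norm(q);v=P-s['c'];v=s['R'].T@v;K=s['mtx'];v=K@v/v[2]
  r=t['R'].T@(P-t['c']);r=t['mtx']@r/r[2]
  print(c,'wrist err mrad',((q-A)*1e3).round(),v[:2].round(1),r[:2].round(1))
"
```

```text
dial [ 0.46960627 -0.2012743   0.068     ] [ 0.46816362 -0.19974698  0.        ]
bar [ 0.47261511 -0.20035597  0.094     ]
bar yaw 0.428914498788027 0.472 [ 0.47005857 -0.20167083  0.094     ]
1.2 wrist err mrad [-156.   37.  -25.] [384.6 149.8] [393.7 197.6]
1.3 wrist err mrad [-117.   32.  -21.] [382.6 147.2] [394.2 194.1]
1.4 wrist err mrad [-77.  27. -16.] [380.5 144.7] [394.7 190.6]
1.5 wrist err mrad [-37.  22.  -9.] [378.3 142.5] [395.1 187. ]
1.57 wrist err mrad [-9. 19. -3.] [376.8 141.2] [395.4 184.5]
1.65 wrist err mrad [20. 15.  5.] [375.  139.7] [395.7 181.7]
1.75 wrist err mrad [56. 10. 15.] [372.8 138.2] [396.  178.3]
```

Cover is at about 1.58 rad. Next is the dial.

```bash
python3 -m jog '[[[0,0,0,0,0,-0.145],[0,0,0,0,0,-0.145],[0,0,0,0,0,-0.145],[0,0,0,0,0,-0.145],[0.017,0.012,0.04,0,0,0],[0.017,0.012,0.04,0,0,0],[0,0,0.04,0,0,0],[0,0,0,0,0,0],[0,0,0,0,0,0]]]' 0.06 40
python3 -c "
from h import *
go(np.array([.4698,-.2012,.072]),.45)
w=cam('wrist');s=cam('scene')
o=np.zeros((400,790,3),np.uint8);o[:,:400]=w['frame'][:,120:520,::-1];o[:390,400:]=cv2.resize(s['frame'][120:220,335:435],(390,390))[:,:,::-1]
cv2.imwrite('pics/c4.png',o)"
```

```text
clock: 6.85
tool_pos: [0.4675, -0.2025, 0.171]
eef_rot: [0.974, 0.224, 0.001, 0.0]
contact_force: [0.8, -0.5, 0.1]
opening: 0.681
finger_force: 0.0
turn [ 0.0011 -0.001   0.0028] shift [ 0.0027 -0.0001  0.099 ] at [ 0.4675 -0.2025  0.171 ] t 6.85 F [ 0.8 -0.5  0.1]
```

View pics/c4.png

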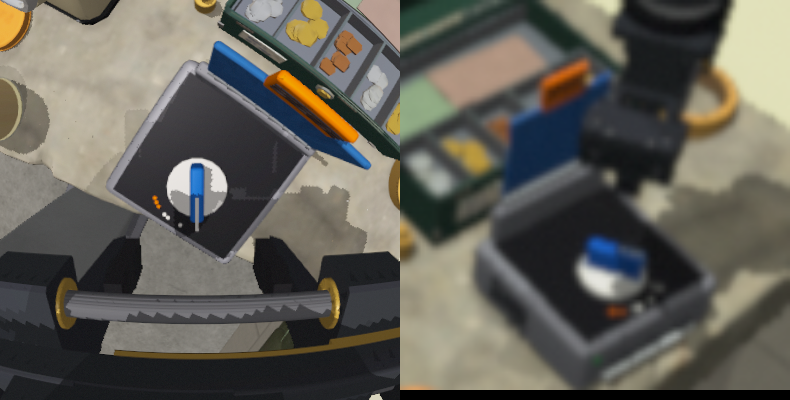

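The bar is aligned with the tool and centred at column 317, and the cover is upright. I'll descend and grip.

```bash
python3 -m jog '[[[0.003,0,0.03,0,0,0],[0,0,0.03,0,0,0],[0,0,0.02,0,0,0],[0,0,0.01,0,0,0],[0,0,0.009,0,0,0],[0,0,0,0,0,0]]]' 0.06 40
python3 -m jog '[[[0,0,0,0,0,0],[0,0,0,0,0,0],[0,0,0,0,0,0],[0,0,0,0,0,0],[0,0,0,0,0,0],[0,0,0,0,0,0],[0,0,0,0,0,0]]]' 0 50
```

```text
clock: 7.7
tool_pos: [0.4697, -0.2011, 0.0711]
eef_rot: [0.974, 0.224, 0.0, 0.0]
contact_force: [-0.3, -0.1, -0.1]
opening: 0.682
finger_force: 0.0
clock: 8.57
tool_pos: [0.4698, -0.201, 0.0712]
eef_rot: [0.974, 0.225, 0.0, 0.0]
contact_force: [0.6, 0.1, 4.2]
opening: 0.005
finger_force: 1.9
```

```bash
python3 -c "
from h import *
print(get_state())
w=cam('wrist');s=cam('scene')
o=np.zeros((400,790,3),np.uint8);o[:,:400]=w['frame'][:,120:520,::-1];o[:390,400:]=cv2.resize(s['frame'][120:220,335:435],(390,390))[:,:,::-1]
cv2.imwrite('pics/c5.png',o)"
```

```text
{'clock': 8.575, 'q': array([ 0.39600314,  0.78070407, -0.13458755,  2.02530144,  0.27753355,
        0.35192139, -1.07901161]), 'qd': array([ 0.00078886, -0.00057228,  0.00024113, -0.00020353, -0.00252619,
       -0.00044497, -0.00075261]), 'joint_torque': array([ 7.51068396e-02, -4.61405790e+01, -2.43763961e-01, -6.34774715e+00,
        1.20649795e-02, -1.18165431e-01,  1.57146278e-04]), 'tool_pos': array([ 0.46982172, -0.2009773 ,  0.07115701]), 'eef_rot': array([9.74465992e-01, 2.24534915e-01, 2.75499428e-04, 1.65218100e-04]), 'contact_force': array([0.64657445, 0.06690494, 4.22476356]), 'moment': array([ 0.09429964,  0.05930586, -0.0372181 ]), 'finger_force': 1.9053366221487522, 'opening': 0.0048531890779206855}
```

View pics/c5.png

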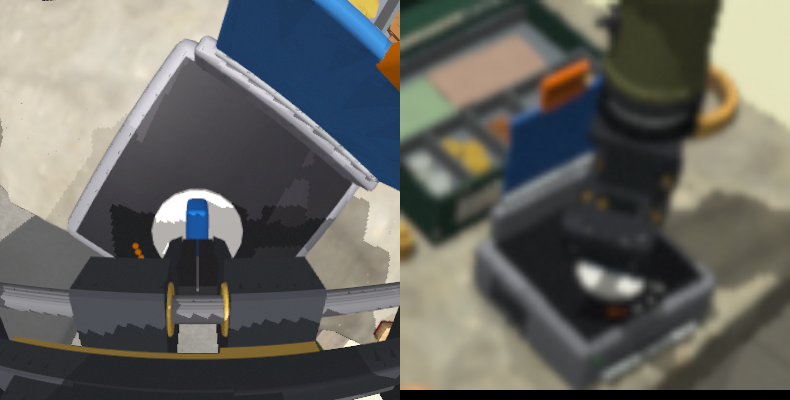

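The fingers are closed fully (opening about 0). The rear end of the bar shows at (317,200) and the disc spans about y 188–275, so they seem to have closed past the bar. I'll measure before mending.

```bash
python3 -c "
from h import *
w=cam('wrist');T=R.from_quat(w['s']['eef_rot']);p=w['s']['tool_pos']
for n,u,v,z in(('disc rear',317,188,.068),('disc L',272,233,.068),('disc R',362,233,.068),('bar rear top',317,198,.094),('bar rear mid',317,212,.094),('bar@finger',317,238,.094),('orange',257,246,.062)):
  q=onz(w,u,v,z);print(n,q.round(4),'tool',T.inv().apply(q-p).round(4))
tip=[0,0,0]
import numpy as np
M=np.linalg.inv(w['mount'])
for t in([0,0,0],[.009,0,0],[.009,0,-.02],[0,0,-.02],[.009,0,-.04]):
  c=M[:3,:3]@t+M[:3,3];r=np.arccos(c[2]/np.linalg.norm(c));d=c[:2]/np.hypot(*c[:2])*r*w['mtx'][0,0];print(t,d+w['mtx'][:2,2])
"
```

```text
disc rear [ 0.4957 -0.1886  0.068 ] tool [0.0288 0.0002 0.0032]
disc L [ 0.4582 -0.1763  0.068 ] tool [ 0.0004 -0.0273  0.0031]
disc R [ 0.4823 -0.2257  0.068 ] tool [0.0005 0.0276 0.0032]
bar rear top [ 0.4973 -0.1878  0.094 ] tool [ 0.0305  0.0002 -0.0228]
bar rear mid [ 0.4907 -0.191   0.094 ] tool [ 0.0231  0.0002 -0.0228]
bar@finger [ 0.4778 -0.1973  0.094 ] tool [ 0.0089  0.0002 -0.0228]
orange [ 0.4426 -0.1713  0.062 ] tool [-0.0114 -0.0386  0.0091]
[0, 0, 0] [316.72146329 235.99509286]
[0.009, 0, 0] [316.71903825 221.95929678]
[0.009, 0, -0.02] [316.65849226 235.56644312]
[0, 0, -0.02] [316.6631622  250.84653062]
[0.009, 0, -0.04] [316.58338099 252.60467178]
```

```bash
python3 -m jog '[[[0,0,0,0,0,0],[0,0,0,0,0,0],[0,0,0,0,0,0]]]' 0.03 50; for i in 1 2 3 4; do python3 -m jog '[[[0,0,0,0,0,0]]]' 0.004 50 | egrep 'force|opening'; done
python3 -c "
from h import *
w=cam('wrist');o=cv2.resize(w['frame'][170:300,240:400,::-1],None,fx=4.5,fy=4.5,interpolation=2);cv2.imwrite('pics/c6.png',o)"
```

```text
clock: 9.1
tool_pos: [0.469, -0.2008, 0.0705]
eef_rot: [0.974, 0.224, -0.0, -0.0]
contact_force: [-0.5, -0.1, 0.8]
opening: 0.319
finger_force: 0.0
contact_force: [0.6, 1.3, -0.5]
opening: 0.249
finger_force: 0.0
contact_force: [0.0, -0.2, -0.3]
opening: 0.139
finger_force: 0.0
contact_force: [0.4, -0.3, 1.5]
opening: 0.051
finger_force: 1.2
contact_force: [-0.1, 1.1, 3.7]
opening: 0.043
finger_force: 1.8
```

View pics/c6.png

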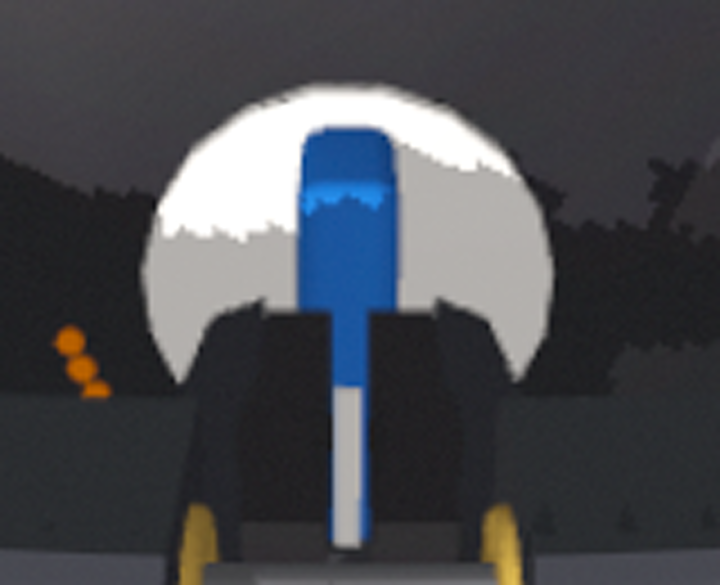

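The fingertips end at row ~238, where the bar's top is, not at row 222 where the stated TCP would appear. The real tips sit about 22 mm short of the stated TCP, so the fingers closed on top of the bar. I'll open and go down in small steps, watching the force.

```bash
python3 -m jog '[[[0,0,-0.004,0,0,0],[0,0,0,0,0,0],[0,0,0,0,0,0],[0,0,0,0,0,0]]]' 0.05 50|egrep 'pos|force|open'; for i in 1; do python3 -m jog '[[[0,0,0.005,0,0,0],[0,0,0.005,0,0,0],[0,0,0,0,0,0]]]' |egrep 'pos|force'; python3 -m jog '[[[0,0,0.005,0,0,0],[0,0,0,0,0,0]]]' |egrep 'pos|force';python3 -m jog '[[[0,0,0.005,0,0,0],[0,0,0,0,0,0]]]' |egrep 'pos|force'; done
```

```text
tool_pos: [0.4695, -0.201, 0.0748]
contact_force: [-0.4, -0.2, -0.4]
opening: 0.478
finger_force: 0.0
tool_pos: [0.4692, -0.2008, 0.0643]
contact_force: [0.3, -0.2, -0.0]
finger_force: 0.0
tool_pos: [0.4693, -0.2009, 0.0596]
contact_force: [0.7, -0.9, 0.0]
finger_force: 0.0
tool_pos: [0.4693, -0.2009, 0.0546]
contact_force: [-0.5, 0.6, 0.1]
finger_force: 0.0
```

```bash
python3 -m jog '[[[0,0,0.003,0,0,0],[0,0,0,0,0,0],[0,0,0,0,0,0],[0,0,0,0,0,0],[0,0,0,0,0,0],[0,0,0,0,0,0]]]' 0 50
```

```text
clock: 11.78
tool_pos: [0.4696, -0.201, 0.052]
eef_rot: [0.974, 0.224, 0.0, 0.0]
contact_force: [0.0, -0.0, 1.5]
opening: 0.13
finger_force: 50.0
```

Gripped (opening 11.5 mm, 50 N). Turning clockwise.

```bash
python3 -m jog '[[[0,0,0,0,0,0.13],[0,0,0,0,0,0.13],[0,0,0,0,0,0.13],[0,0,0,0,0,0.13],[0,0,0,0,0,0]]]'; python3 -m jog '[[[0,0,0,0,0,0.13],[0,0,0,0,0,0.13],[0,0,0,0,0,0.13],[0,0,0,0,0,0.13],[0,0,0,0,0,0.13],[0,0,0,0,0,0.03],[0,0,0,0,0,0],[0,0,0,0,0,0]]]'
python3 -c "
from h import *
s=get_state();e=R.from_quat(s['eef_rot']).as_matrix();print('yaw',np.arctan2(e[1,0],e[0,0]),YAW-.6,s['moment'])
w=cam('wrist');c=cam('scene')
o=np.zeros((400,790,3),np.uint8);o[:,:400]=cv2.resize(w['frame'][150:300,240:390,::-1],(400,400));o[:390,400:]=cv2.resize(c['frame'][120:220,335:435],(390,390))[:,:,::-1]
cv2.imwrite('pics/c7.png',o)"
```

```text
clock: 12.4
tool_pos: [0.4695, -0.2009, 0.052]
eef_rot: [0.999, -0.033, -0.0, 0.0]
contact_force: [-0.5, 1.1, 2.8]
opening: 0.129
finger_force: 50.0
clock: 13.4
tool_pos: [0.4695, -0.2008, 0.052]
eef_rot: [0.931, -0.364, -0.0, -0.0]
contact_force: [0.3, -0.3, 2.2]
opening: 0.131
finger_force: 50.0
yaw -0.7451253802746023 -0.728 [0.25570827 0.08287937 0.08221878]
```

View pics/c7.png

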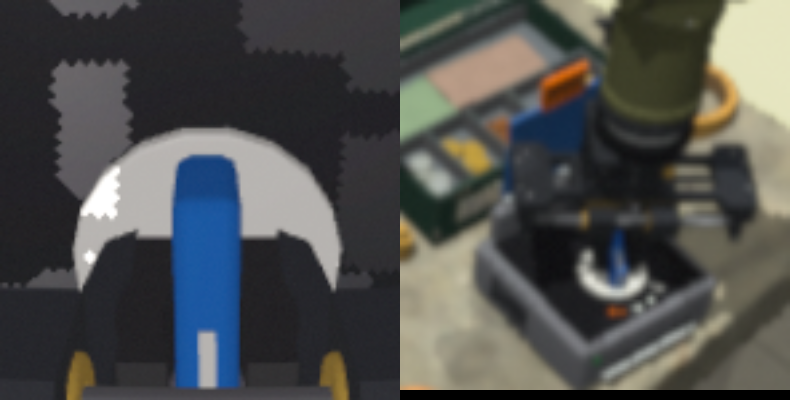

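The bar sits straight between the pads (turned about 1.19 rad) and points at the three orange dots. The cover tab is still upright at scene px (377,141). I'll hold, then recheck both.

```bash
for i in 1 2; do python3 -m jog '[[[0,0,0,0,0,0],[0,0,0,0,0,0],[0,0,0,0,0,0],[0,0,0,0,0,0],[0,0,0,0,0,0],[0,0,0,0,0,0],[0,0,0,0,0,0],[0,0,0,0,0,0],[0,0,0,0,0,0],[0,0,0,0,0,0],[0,0,0,0,0,0],[0,0,0,0,0,0]]]' | egrep 'clock|force|open'; done
python3 -c "
from h import *
w=cam('wrist');c=cam('scene')
m=cv2.inRange(cv2.cvtColor(w['frame'],cv2.COLOR_RGB2HSV),np.array((100,120,40)),np.array((125,255,255)));m[:,:295]=0;m[:,345:]=0;m[:222]=0;m[265:]=0
P=[];
for v in range(224,262,3):
  u=np.flatnonzero(m[v]); 
  if len(u)>4:P.append(onz(w,(u[0]+u[-1])/2,v,.094)[:2])
P=np.array(P);k=np.polyfit(P[:,0],P[:,1],1);y=np.arctan(k[0]);print('bar yaw',y,'dial',.6+YAW-y)
print([(b[0],b[1]) for b in blobs(c,(3,150,90),(20,255,255),(365,130,392,150),8)])
"
```

```text
clock: 15.0
contact_force: [-0.4, 1.4, 4.7]
opening: 0.129
finger_force: 50.0
clock: 16.5
contact_force: [-0.0, 2.9, 4.5]
opening: 0.136
finger_force: 50.0
bar yaw -0.7358073115495515 dial 1.2078073115495513
[(np.int32(56), array([376.1, 140.2]))]
```

Dial reads about 1.21 rad and the cover about 1.6 rad. Handing in.

```bash
python3 -c "
from plant import *
print(finish_job())"
```

```text
the job is handed in; nothing more can be done
None
```

The job is handed in, with no verdict returned: the camera showed the cover upright (about 1.6 rad), and the gripper was still holding the dial at the third click (about 1.2 rad, held 3 s, 50 N grip) after a first grip that closed on top of the bar and was redone.

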